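# Lock down the sprung plate of a flask curing clamp with a hand tamper

## Robot

A 7-joint arm with a two-finger parallel gripper is mounted at the origin on a cart in front of the work surface, level with it; the furniture and walls round the work are solid. World frame = base frame: x ahead of the robot, y to its left, z up, the work surface at z = 0. Lengths are in m, angles in rad, forces in N, time in s.
With the tool pointing down it reaches from about 0.425 to 0.925 m from the base axis. Payload 6.8 kg.
Tool frame: the origin (TCP) lies between the finger pads; the fingertips stand finger_overhang ahead of it and the grasp point (between the pads) lies 6 mm ahead of it (finger_overhang is the distance from the TCP to the fingertips, in m); z points along the fingers, y is the line along which they close (so a half turn about z gives the same grasp; the last joint's range is limited). The gripper opens to 85 mm and grips with 20 to 120 N. Pads are 22 mm wide; open, the fingers measure 114 mm over their backs; the gripper's body (76 mm by 85 mm) begins 54 mm behind the grasp point. The pads swing forward as they close: fully open they stand 13 mm farther back than shut.
Start: joints at [-1.335, 0.477, 0.022, 1.555, -0.011, 1.109, -0.083], TCP at [0.228, 0.636, 0.256] pointing down, gripper open.
Joint ranges: [-2.96, 2.96], [-0.34, 2.1], [-1.41, 1.46], [0.24, 2.44], [-1.37, 4.51], [0.17, 1.92], [-2.96, 2.96]. Speed limits (rad/s): [2.39, 2.39, 3.14, 3.14, 3.14, 3.14, 3.14].

## Interface

Orientations are given as a unit quaternion [w, x, y, z].
In Python, from station import * gives the robot as it stands.
- The arm moves only by the tool drive_tool, never from a script. Its argument "increments" is a list of rows, each an object of numbers: "claw": the finger opening in m, from 0 to 0.0854; "dx", "dy", "dz": the shift along the tool's x, y, z in m; "wx", "wy", "wz": the turn, a rotation vector about the tool's x, y, z in degrees. A call has 1 to 20 rows; each row shifts and turns the commanded pose from where the row before left it, along the tool's axes as they then stand; what a row does not reach is not made up. A row lasts 1/8 s, in which the tool goes at most 62.5 mm and 10.7 degrees, less where a joint would pass 70% of its speed; a pose out of reach is approached as far as the arm can. A call with a gripper value outside its range is refused whole. The fingers move at their own pace and stop on an object; "newtons" is the grip in N (left out, the last holds). Time passes only in rows, so rows that do not move let the fingers close. It gives the time, the measured TCP pose, the force, the opening and the grip force at its end, in the units of the state.
- get_obs(): the state, without advancing time (a new reading comes with each control period).
- read_camera(name): name is "scene" or "top" or "wrist"; returns (picture, depth): 384x512x3 uint8, red, green, blue; 384x512 float32, m along the optical axis (not along the pixel's ray), 0 where there is no reading.
- calibration(name): a dict with "intrinsics" (3x3 intrinsics, pixels), "R" (3x3) and "t" (3): a world point X has camera coordinates R X + t; the wrist camera has in their place "mount" (4x4, takes a point from camera to tool coordinates, whose origin is the TCP and whose axes are the flange's). Camera axes: x right, y down, z forward; pixel columns grow to the right and rows downward; lengths in m; the calibration is good to about 2 mm. A picture is of the moment at which its call begins: read the wrist's pose just before it. calibration takes no time and is no camera call.
- hand_in(): hands the job in; it is judged then, once.
The state is a dict: "t": time; "q": joint angles; "joint_vel": joint speeds; "joint_torque": joint torques, N m; "eef_pos": TCP position; "tool_rot": TCP orientation; "contact_force": force on the tool from outside, world axes, zero at the start; "torque": the same for the moment, N m; "gripper_width": opening from 0.0 (shut) to 1.0 (fully open); "grasp_force": force on a finger pad.
Only numpy, scipy, OpenCV 4.12 (cv2) and the standard library are available. Lean on these libraries where they do the work, as an engineer would, in place of code of your own. Each camera call takes 0.05 s, during which the arm holds its last target. There are 200 camera calls.

## Task

Close the flask clamp: take the flat-footed hand tamper out of its round rest and press the clamp's sprung steel plate squarely down with it until the plate bottoms out level and all three spring bolts have shot in over its rim. Keep leaning on it with about 20 N for a full second, never more than 35 N, then stand the tamper upright in its rest again; do not push on the plate with the fingers, and leave the other things on the worktop where they are.

Things in the scene. Friction and masses are not known exactly. Their poses are not given: they have to be found in the camera images.
- tamper_grip (a point): Loose hand tamper, 0.3 kg, upright: flat round steel foot 60 mm across, 10 mm thick; thin neck; cylindrical dark wooden handle 32 mm across, from 38 to 90 mm above the foot's underside (dome to 94.5). The point lies on its axis 64 mm above the underside, half-way up the handle; z up along the axis. Being round, it may be grasped at any yaw.
- rest_floor (a point): Round black rubber rest of the tamper, fixed, 82 mm across, 11 mm high, with an open round recess 66 mm across and 7 mm deep. The point is the centre of the recess floor, 4 mm above the worktop, where the middle of the tamper's underside stands.
- clamp_axis (a point): Flask clamp, fixed: aluminium base disc 134 mm across, a brass flask drum on it, three guide posts (tops 91 mm above the worktop, 52 mm from the axis at 60, 180 and 300 deg). The point is the centre of the base's underside on the worktop, z up. The bolts, at 0, 120 and 240 deg, reach 86 mm from the axis and up to 84 mm high. A flat ring on rubber buffers stops the plate.
- plate: Flat steel disc, loose, 92 mm across, 14 mm thick, on three springs between the posts; it can tilt. Origin: centre of its underside, 64 mm above the worktop at the start; z up. The stop ring lies 6 to 12 mm below it, set anew each time and not measured: feel for it. Pressing takes 6 to 12 N down to there, then 12 N more per mm (stiff buffers). Unlocked it springs up again; locked it stays down.
- bolt1 (a joint): Spring bolt at 0 deg, slide in m: about 0.0005 while the rim of the raised plate holds it back, about 0.0055 once it has shot in over the plate's upper face, which happens only when the plate is within about 1 mm of its stop there.
- bolt2 (a joint): Spring bolt at 120 deg, same values as bolt1.
- bolt3 (a joint): Spring bolt at 240 deg, same values as bolt1.
There are look-alikes about, which are no part of the job. What is shaped like the part that bears tamper_grip but blue is not meant.

How it is judged:
On the way, in this order (a step that is already met when the one before it is completed fails the run):
1. the tamper is lifted out of its rest (z of tamper_grip in the frame of rest_floor above 0.084 m), for 0.1 s.
2. with all three bolts shot and the plate level, the tamper presses on the plate with 14 to 30 N for at least half a second (value of joint each of bolt1, bolt2, bolt3 above 0.0035 m and angle between plate's own z axis and vertical below 0.03 rad and contact force between tamper and plate between 14 and 30 N), for 0.5 s.
At the end, for the whole second after the job is handed in: All three bolts read over 3.5 mm and the plate is level within 0.03 rad; the tamper stands in its rest, upright within 0.06 rad, its axis within 8 mm of the rest's centre and its foot within 3 to 4 mm of the recess floor, released and at rest (value of joint each of bolt1, bolt2, bolt3 above 0.0035 m and angle between plate's own z axis and vertical below 0.03 rad and horizontal distance between tamper_grip and rest_floor below 0.008 m and z of tamper_grip in the frame of rest_floor between 0.06 and 0.067 m and angle between tamper_grip's own z axis and vertical below 0.06 rad and linear speed of tamper below 0.02 m/s); the robot touches nothing.
It fails at once if the tamper presses on the plate with more than 35 N (contact force between tamper and plate above 35 N).
It fails at once if the fingers push on the plate (contact force between the fingers and plate above 1 N).
It fails at once if a bystander is moved by more than 20 mm (distance of any of denture_brush, cast, denture, scoop, wax_box, measuring_cup from where it was at the start of the episode above 0.02 m).
It also fails if it takes over 48 s, if anything falls off the work surface, if the arm or the gripper's body presses on something with over 40 N, if the wrist force passes 120 N, or if a joint passes its speed limit or range.

## Working session

There is one attempt and no reset: what is moved stays moved. The work goes in short steps, Python scripts to look and compute and a tool call to move; the robot and the scene stay as the last step left them, time stands still between calls to the robot, and variables do not carry over. Pictures are saved under pics/ and viewed, at most 10 in all, crops included, and the job is handed in when it is done.

Besides the shell and the picture viewer there is one more tool, called as name([rows], argument=value, ...), one row to a line, values as JSON. drive_tool: Moves the arm, as the interface text tells. Its arguments: {"type":"object","properties":{"increments":{"type":"array","items":{"type":"object","properties":{"claw":{"type":"number"},"dx":{"type":"number"},"dy":{"type":"number"},"dz":{"type":"number"},"wx":{"type":"number"},"wy":{"type":"number"},"wz":{"type":"number"}}}},"newtons":{"type":"number"}},"required":["increments"]}

```bash
ls; mkdir -p pics; cat > h.py <<'E'
from station import *
import numpy as np, cv2
def shot(n):
    o=get_obs(); p,d=read_camera(n); np.savez(f'{n}.npz',p=p,d=d,pos=o['eef_pos'],q=o['tool_rot']); return p,d,o
E
python3 - <<'E'
from h import *
o=get_obs(); print({k:np.round(v,4) for k,v in o.items()})
for n in('scene','top'):
    p,d,_=shot(n); cv2.imwrite(f'pics/{n}0.png',cv2.resize(p[:,:,::-1],(800,600),interpolation=cv2.INTER_CUBIC))
    print(n,calibration(n))
print(calibration('wrist'))
E
```

```text
pics
{'t': np.float64(0.0), 'q': array([-1.3351,  0.4778,  0.0224,  1.5564, -0.0115,  1.1093, -0.0831]), 'joint_vel': array([ 0.0005, -0.0002,  0.0009, -0.0016, -0.0003,  0.0018,  0.0015]), 'joint_torque': array([-1.00000e-04, -5.96461e+01,  1.60810e+00, -2.81190e+01,
        1.25000e-02,  9.60000e-03, -0.00000e+00]), 'eef_pos': array([0.2274, 0.635 , 0.2553]), 'tool_rot': array([-1.000e-04,  1.711e-01,  9.853e-01, -9.000e-04]), 'contact_force': array([ 0.6703, -0.0067, -0.8863]), 'torque': array([ 0.0232,  0.0594, -0.0102]), 'grasp_force': np.float64(0.0), 'gripper_width': np.float64(0.995)}
scene {'intrinsics': array([[471.96709149,   0.        , 255.53554627],
       [  0.        , 471.96709149, 189.17276598],
       [  0.        ,   0.        ,   1.        ]]), 'R': array([[ 0.81738423, -0.57587337, -0.01590238],
       [-0.40627975, -0.55665626, -0.72461754],
       [ 0.40843578,  0.59875176, -0.68896774]]), 't': array([-0.48338649,  0.21831637,  0.75356334])}
top {'intrinsics': array([[419.11035376,   0.        , 256.41076596],
       [  0.        , 419.11035376, 192.13858323],
       [  0.        ,   0.        ,   1.        ]]), 'R': array([[ 0.06407478, -0.9979319 , -0.0051332 ],
       [-0.97679544, -0.06166263, -0.20510581],
       [ 0.20436511,  0.0181562 , -0.97872634]]), 't': array([-0.13993085,  0.53291933,  0.8299837 ])}
{'intrinsics': array([[265.27823957,   0.        , 254.80680767],
       [  0.        , 265.27823957, 186.84630764],
       [  0.        ,   0.        ,   1.        ]]), 'mount': array([[ 1.52395297e-04, -9.63304124e-01, -2.68412261e-01,
         6.76823170e-02],
       [ 9.99999311e-01,  4.59223071e-04, -1.08033919e-03,
        -1.11328116e-03],
       [ 1.16395630e-03, -2.68411911e-01,  9.63303530e-01,
        -1.18828587e-01],
       [ 0.00000000e+00,  0.00000000e+00,  0.00000000e+00,
         1.00000000e+00]])}
```

View pics/scene0.png

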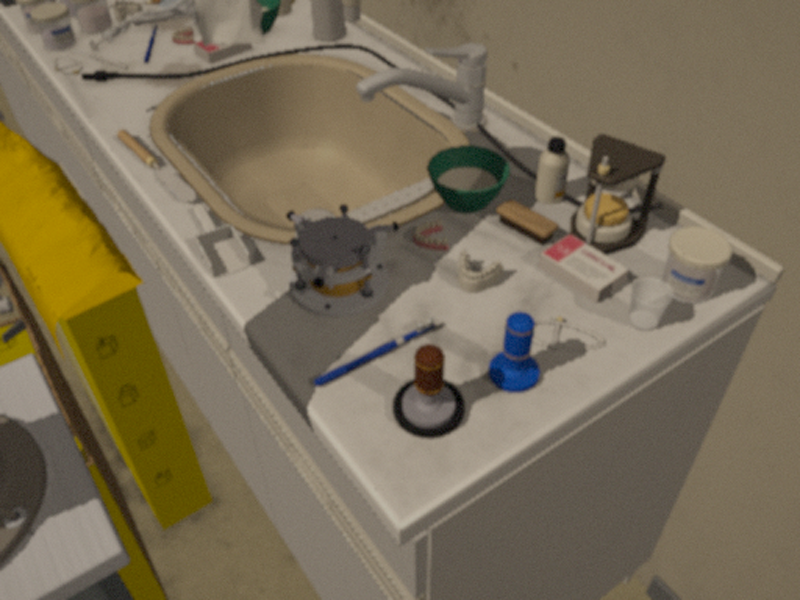

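View pics/top0.png

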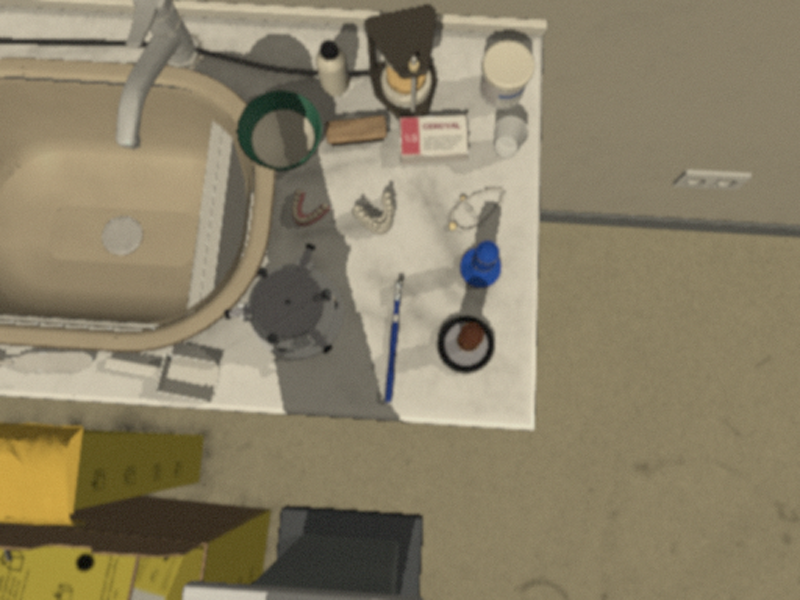

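The scene view shows the brown tamper in its black rest (rest about 429,405; handle 429,370), the blue look-alike at (517,355) and the clamp at (335,255). In the top view the rest is at (466,343) and the clamp plate at (287,303). Next I measure them in both views using depth.

```bash
cat >> h.py <<'E'
from scipy.spatial.transform import Rotation as Rn
from scipy.optimize import least_squares
def cloud(n):
    f=np.load(n+'.npz'); p,d=f['p'],f['d'].astype(float); c=calibration(n); K=c['intrinsics']
    v,u=np.mgrid[:384,:512]; X=np.stack([(u-K[0,2])/K[0,0]*d,(v-K[1,2])/K[1,1]*d,d],-1)
    if n=='wrist':
        M=c['mount']; q=f['q']; W=(X@M[:3,:3].T+M[:3,3])@Rn.from_quat(q[[1,2,3,0]]).as_matrix().T+f['pos']
    else: W=(X-c['t'])@c['R']
    W[d<=0]=np.nan
    return p,W
def circ(P,r=None):
    c0=[*np.median(P,0),r or .03]
    f=(lambda a:np.hypot(*(P-a[:2]).T)-(r or a[2]))
    s=least_squares(f,c0,loss='soft_l1',f_scale=.001); return s.x
E
python3 - <<'E'
from h import *
def near(W,x,y,R): return np.hypot(W[...,0]-x,W[...,1]-y)<R
for n in('top','scene'):
    p,W=cloud(n); hsv=cv2.cvtColor(p,cv2.COLOR_RGB2HSV).astype(int); z=W[...,2]
    px={'top':[(298,219),(301,214),(184,190)],'scene':[(275,268),(275,237),(214,153)]}[n]
    for (u,v) in px: print(n,np.round(W[v,u],4),p[v,u],hsv[v,u])
    tx,ty=W[px[1][1],px[1][0]][:2]
    N=near(W,tx,ty,.07)
    b=N&(z>.035)&(z<.11)&((hsv[...,0]<15)|(hsv[...,0]>170))&(hsv[...,1]>100)
    print('handle n',b.sum(),'zrange',np.nanpercentile(z[b],[2,50,98]),'fit side',circ(W[b&(z<.088)][:,:2],.016),'topmed',np.nanmedian(W[b&(z>.091)],0))
    k=N&(z>.007)&(z<.016)&(hsv[...,2]<70)
    P=W[k]; print('ring n',len(P),'z',np.nanmedian(P[:,2]),'fit',cv2.minEnclosingCircle((P[:,:2]*1000).astype(np.float32)),circ(P[:,:2],.037))
    ft=N&(z>.01)&(z<.025)&(hsv[...,2]>90)&(hsv[...,1]<60); print('foot',np.nanmedian(W[ft],0),ft.sum())
    cx,cy=W[px[2][1],px[2][0]][:2]
    k=near(W,cx,cy,.06)&(abs(z-.078)<.004); P=W[k]
    print('plate n',len(P),'z',np.nanmedian(P[:,2]),P.mean(0),cv2.minEnclosingCircle((P[:,:2]*1000).astype(np.float32)))
    print('table z',np.nanmedian(z[near(W,tx,ty,.12)&(abs(z)<.01)]))
E
```

```text
top [ 0.4835 -0.1926  0.0928] [79 50 34] [ 11 145  79]
top [ 0.4929 -0.1976  0.0991] [84 51 36] [  9 146  84]
top [0.5312 0.0431 0.0769] [71 66 63] [11 29 71]
handle n 208 zrange [0.070319   0.0951604  0.09918421] fit side [ 0.49405044 -0.19937806  0.016     ] topmed [ 0.49299691 -0.19863365  0.09588968]
ring n 308 z 0.010704249995735745 fit ((494.96124267578125, -198.96759033203125), 39.77378463745117) [ 0.49426613 -0.19919093  0.037     ]
foot [ 0.48263163 -0.19163563  0.0137036 ] 348
plate n 1640 z 0.07751239760677087 [0.5247326  0.04222204 0.07750796] ((530.8046264648438, 43.07482147216797), 59.53401565551758)
table z -0.00013387961198487277
scene [ 0.4789 -0.218   0.0137] [119 111 107] [ 10  26 119]
scene [ 0.4839 -0.2099  0.0838] [67 38  4] [ 16 240  67]
scene [0.5205 0.0404 0.0775] [57 53 50] [13 31 57]
handle n 415 zrange [0.04656733 0.08257144 0.09789429] fit side [ 0.47295407 -0.21867847  0.016     ] topmed [ 0.48879187 -0.20106716  0.09520045]
ring n 465 z 0.009929431997628869 fit ((491.4289245605469, -199.1205596923828), 41.1496467590332) [ 0.49010094 -0.1988935   0.037     ]
foot [ 0.48206617 -0.20728557  0.01336152] 469
plate n 1153 z 0.076754904580358 [0.52002119 0.04133775 0.07670898] ((520.6055908203125, 40.34275817871094), 59.826904296875)
table z -0.0009676660616398399
```

drive_tool([
  {"claw":0.085,"dx":-0.0505,"dy":-0.0336,"dz":-0.002},
  {"dx":-0.0505,"dy":-0.0336,"dz":-0.002},
  {"dx":-0.0505,"dy":-0.0336,"dz":-0.002},
  {"dx":-0.0505,"dy":-0.0336,"dz":-0.002},
  {"dx":-0.0505,"dy":-0.0336,"dz":-0.002},
  {"dx":-0.0505,"dy":-0.0336,"dz":-0.002},
  {"dx":-0.0505,"dy":-0.0336,"dz":-0.002},
  {"dx":-0.0505,"dy":-0.0336,"dz":-0.002},
  {"dx":-0.0177,"dy":-0.0478},
  {"dx":-0.0177,"dy":-0.0478},
  {"dx":-0.0177,"dy":-0.0478},
  {"dx":-0.0177,"dy":-0.0478},
  {"dx":0},
  {"dx":0},
])

```text
schema error: expected keys claw, dx, dy, dz, wx, wy, wz
```

```bash
python3 - <<'E'
from h import *
p,d,o=shot('wrist'); print(o['eef_pos'],o['tool_rot'],o['t'],o['contact_force'])
cv2.imwrite('pics/w1.png',cv2.resize(p[:,:,::-1],(800,600)))
try: print(finger_overhang)
except Exception as e: print(e)
for n in('wrist','top','scene'):
    p,W=cloud(n); z=W[...,2]
    k=(abs(z-.078)<.003)&(np.hypot(W[...,0]-.523,W[...,1]-.042)<.075); 
    m=cv2.morphologyEx(k.astype(np.uint8),cv2.MORPH_OPEN,np.ones((7,7)))
    c=max(cv2.findContours(m,0,cv2.CHAIN_APPROX_NONE)[0],key=cv2.contourArea)[:,0]
    P=W[c[:,1],c[:,0]]; print(n,len(P),np.median(P[:,2]),circ(P[:,:2],.046),circ(P[:,:2]),W[m>0].mean(0))
    b=(z>.084)&(z<.1)&(np.hypot(W[...,0]-.523,W[...,1]-.042)<.075)
    _,l,st,ce=cv2.connectedComponentsWithStats(b.astype(np.uint8))
    for i in range(1,len(st)):
        if st[i,4]>4: print('post',st[i,4],np.round(W[l==i].mean(0),4))
E
```

```text
[0.22736759 0.63503701 0.25540562] [-8.77147376e-05  1.71049428e-01  9.85262102e-01 -8.21957852e-04] 0.1 [-0.36236897 -0.46664009 -0.19689947]
0.025Traceback (most recent call last):
  File "<stdin>", line 10, in <module>
ValueError: max() iterable argument is empty
```

drive_tool([
  {"claw":0.085,"dx":-0.0505,"dy":-0.0336,"dz":-0.002,"wx":0,"wy":0,"wz":0},
  {"claw":0.085,"dx":-0.0505,"dy":-0.0336,"dz":-0.002,"wx":0,"wy":0,"wz":0},
  {"claw":0.085,"dx":-0.0505,"dy":-0.0336,"dz":-0.002,"wx":0,"wy":0,"wz":0},
  {"claw":0.085,"dx":-0.0505,"dy":-0.0336,"dz":-0.002,"wx":0,"wy":0,"wz":0},
  {"claw":0.085,"dx":-0.0505,"dy":-0.0336,"dz":-0.002,"wx":0,"wy":0,"wz":0},
  {"claw":0.085,"dx":-0.0505,"dy":-0.0336,"dz":-0.002,"wx":0,"wy":0,"wz":0},
  {"claw":0.085,"dx":-0.0505,"dy":-0.0336,"dz":-0.002,"wx":0,"wy":0,"wz":0},
  {"claw":0.085,"dx":-0.0505,"dy":-0.0336,"dz":-0.002,"wx":0,"wy":0,"wz":0},
  {"claw":0.085,"dx":-0.0177,"dy":-0.0478,"dz":0,"wx":0,"wy":0,"wz":0},
  {"claw":0.085,"dx":-0.0177,"dy":-0.0478,"dz":0,"wx":0,"wy":0,"wz":0},
  {"claw":0.085,"dx":-0.0177,"dy":-0.0478,"dz":0,"wx":0,"wy":0,"wz":0},
  {"claw":0.085,"dx":-0.0177,"dy":-0.0478,"dz":0,"wx":0,"wy":0,"wz":0},
  {"claw":0.085,"dx":0,"dy":0,"dz":0,"wx":0,"wy":0,"wz":0},
  {"claw":0.085,"dx":0,"dy":0,"dz":0,"wx":0,"wy":0,"wz":0},
])

```text
t: 1.9
eef_pos: [0.5194, 0.043, 0.2722]
tool_rot: [-0.0, 0.171, 0.985, 0.0]
contact_force: [-0.1, 0.7, -0.3]
gripper_width: 0.993
grasp_force: 0.0
```

```bash
cat > cl.py <<'E'
from h import *
p,d,o=shot('wrist'); print(o['eef_pos'],o['tool_rot'],o['t'])
cv2.imwrite('pics/w1.png',cv2.resize(p[:,:,::-1],(800,600)))
for n in('wrist','top','scene'):
    p,W=cloud(n); z=W[...,2]; D=np.hypot(W[...,0]-.523,W[...,1]-.042)
    k=(abs(z-.078)<.004)&(D<.075)
    m=cv2.morphologyEx(k.astype(np.uint8),cv2.MORPH_OPEN,np.ones((7,7)))
    cs=cv2.findContours(m,0,cv2.CHAIN_APPROX_NONE)[0]; print(n,k.sum(),np.nanmedian(z[D<.03]))
    if cs:
        c=max(cs,key=cv2.contourArea)[:,0]
        P=W[c[:,1],c[:,0]]; print(len(P),np.median(P[:,2]),circ(P[:,:2],.046),circ(P[:,:2]),W[m>0].mean(0))
    b=(z>.085)&(z<.1)&(D<.075)
    _,l,st,ce=cv2.connectedComponentsWithStats(b.astype(np.uint8))
    for i in range(1,len(st)):
        if st[i,4]>4: print('post',st[i,4],ce[i].round(),np.round(W[l==i].mean(0),4))
E
python3 cl.py
```

```text
[0.51939602 0.04303992 0.27221956] [-1.29978838e-04  1.70972073e-01  9.85275832e-01  2.60057425e-04] 1.9
wrist 5329 0.33927155003536896
342 0.078375135052729 [0.5223184  0.04075848 0.046     ] [0.52242492 0.04046691 0.04630477] [0.52073031 0.04254615 0.07873039]
post 101 [253. 130.] [0.4718 0.0567 0.0902]
post 90 [295. 194.] [0.5581 0.0789 0.0899]
post 89 [221. 198.] [ 0.534 -0.007  0.09 ]
top 1766 0.07762713577731978
152 0.07723250672571737 [0.52369631 0.043154   0.046     ] [0.52352913 0.04338113 0.0439453 ] [0.522971   0.04253728 0.07760655]
post 28 [167. 174.] [0.5608 0.078  0.0888]
post 29 [208. 188.] [ 0.5367 -0.0084  0.0888]
post 28 [174. 216.] [0.4735 0.0562 0.0886]
scene 1229 0.07680649672697724
134 0.07658277029314547 [0.52188687 0.04177499 0.046     ] [0.52028736 0.04153291 0.04253978] [0.51952704 0.04102992 0.07677078]
post 21 [220. 133.] [0.5584 0.0789 0.0879]
post 21 [188. 154.] [0.4712 0.0563 0.0885]
post 25 [233. 159.] [ 0.5337 -0.0087  0.0878]
```

View pics/w1.png

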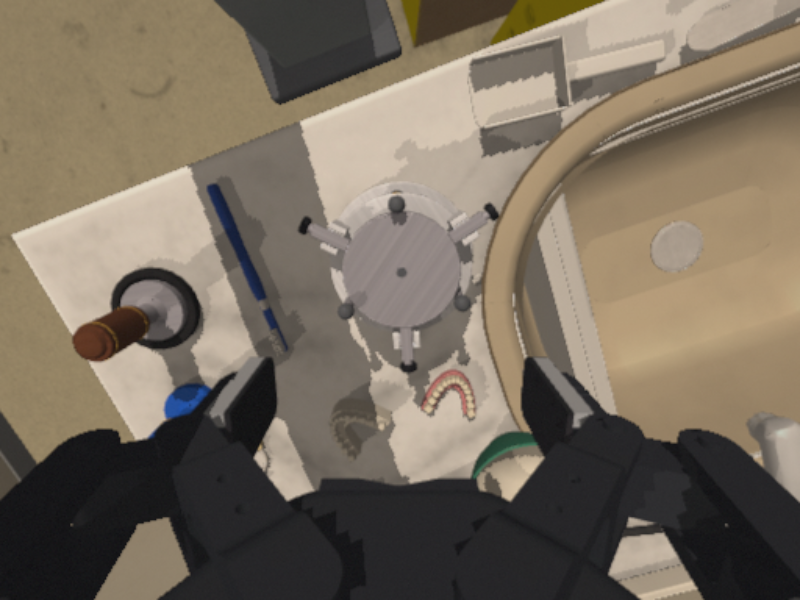

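The wrist view shows the steel plate, its centre dot at (401,271). The three posts are round it at (396,203), (345,311) and (462,302), and the tamper's rest is at (155,307). The denture at (450,395) and cast at (360,425) are clear of the clamp. All views put the clamp axis within 1.5 mm of (0.522, 0.042), so I go on to the tamper.

drive_tool([
  {"claw":0.085,"dx":-0.014,"dy":-0.0592,"dz":0,"wx":0,"wy":0,"wz":0},
  {"claw":0.085,"dx":-0.014,"dy":-0.0592,"dz":0,"wx":0,"wy":0,"wz":0},
  {"claw":0.085,"dx":-0.014,"dy":-0.0592,"dz":0,"wx":0,"wy":0,"wz":0},
  {"claw":0.085,"dx":-0.014,"dy":-0.0592,"dz":0,"wx":0,"wy":0,"wz":0},
  {"claw":0.085,"dx":0,"dy":0,"dz":0,"wx":0,"wy":0,"wz":0},
  {"claw":0.085,"dx":0,"dy":0,"dz":0,"wx":0,"wy":0,"wz":0},
])

```text
t: 2.7
eef_pos: [0.4931, -0.1977, 0.272]
tool_rot: [-0.0, 0.17, 0.985, 0.0]
contact_force: [-0.5, 0.4, -0.8]
gripper_width: 1.001
grasp_force: 0.0
```

```bash
python3 - <<'E'
from h import *
p,W=cloud('wrist'); print('dot',W[171:177,254:260].reshape(-1,3).mean(0), W[np.unravel_index(np.argmin(p[166:181,248:264].sum(-1)),(15,16))[0]+166,256])
p,d,o=shot('wrist'); print(o['eef_pos'],o['tool_rot'],o['t'])
cv2.imwrite('pics/w2.png',cv2.resize(p[:,:,::-1],(800,600)))
for n in('wrist','top','scene'):
    p,W=cloud(n); z=W[...,2]; D=np.hypot(W[...,0]-.492,W[...,1]+.199); V=p.max(-1)
    k=(D<.055)&(z>.006)&(z<.015)&(V<60)
    P=W[k][:,:2]; 
    a=np.arctan2(*(P-[.492,-.199]).T); b=np.floor((a+np.pi)/(np.pi/18)); e=np.array([P[b==i].mean(0) for i in np.unique(b)])
    print(n,'ring',k.sum(),len(e),np.median(W[k][:,2]),circ(e),np.linalg.norm(e-circ(e)[:2],axis=1).std())
    f=(D<.035)&(z>.011)&(z<.019)&(V>70); e=W[f]
    print('foot',f.sum(),np.median(e[:,2]) if len(e) else 0,cv2.minEnclosingCircle((e[:,:2]*1000).astype(np.float32)))
    t=(D<.03)&(z>.088)&(z<.104); print('top n',t.sum(),W[t].mean(0) if t.sum() else 0, np.percentile(z[t],98), cv2.minEnclosingCircle((W[t][:,:2]*1000).astype(np.float32)))
E
```

```text
dot [nan nan nan] [0.52477899 0.04118721 0.0786088 ]
[ 0.49307278 -0.19766427  0.27199695] [-2.25727005e-04  1.69977712e-01  9.85447812e-01  3.68904738e-04] 2.7
wrist ring 734 36 0.0118060166864499 [ 0.49224683 -0.19930104  0.03618891] 0.0008075311927431631
foot 717 0.015126563796181214 ((491.1660461425781, -199.26548767089844), 29.696069717407227)
top n 602 [ 0.49020931 -0.19874482  0.09620328] 0.09991980147636217 ((491.47344970703125, -199.33612060546875), 16.21310806274414)
top ring 287 36 0.01058295476773609 [ 0.49427187 -0.19912872  0.03566475] 0.0003398393463302492
foot 318 0.013942561193047178 ((493.55322265625, -199.27198791503906), 29.85365867614746)
top n 203 [ 0.49276392 -0.19906712  0.09495233] 0.09918922274462694 ((493.4253845214844, -199.4778594970703), 16.400249481201172)
scene ring 427 31 0.009747606806185612 [ 0.4904763  -0.19921258  0.03619052] 0.0005210383523967334
foot 466 0.013308117328460154 ((489.7166442871094, -198.47853088378906), 30.27440643310547)
top n 245 [ 0.48919719 -0.20087756  0.09380922] 0.09819222599342181 ((490.9649963378906, -198.9459686279297), 16.405689239501953)
```

View pics/w2.png

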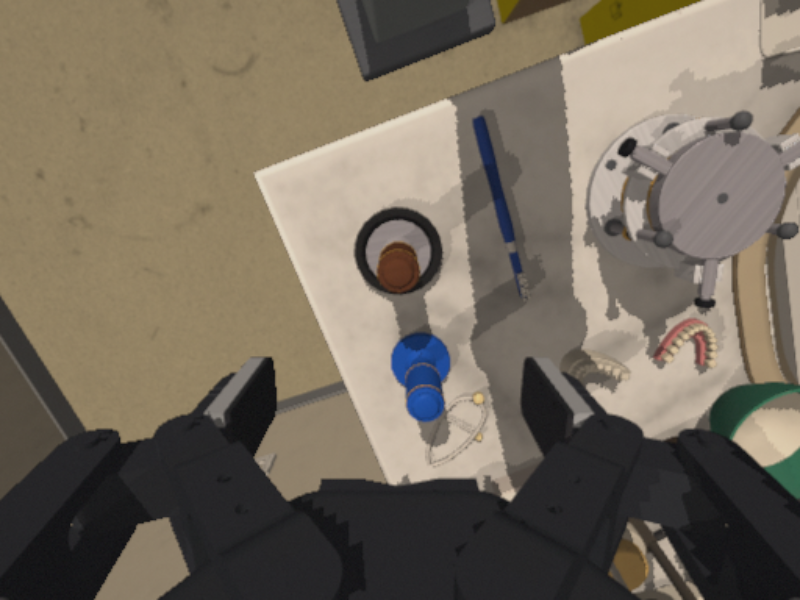

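Handle, foot and rest ring agree: the tamper axis is at (0.4918, -0.1993). Heights also match the text: ring 11 mm, foot top 14 mm, dome about 98 mm. In this view the tamper is at (398,260) with the blue look-alike below it at (420,370), outside the line on which the fingers close. Descending to grasp.

drive_tool([
  {"claw":0.085,"dx":0.0007,"dy":-0.0019,"dz":0.05,"wx":0,"wy":0,"wz":0},
  {"claw":0.085,"dx":0,"dy":0,"dz":0.05,"wx":0,"wy":0,"wz":0},
  {"claw":0.085,"dx":0,"dy":0,"dz":0.05,"wx":0,"wy":0,"wz":0},
  {"claw":0.085,"dx":0,"dy":0,"dz":0.033,"wx":0,"wy":0,"wz":0},
  {"claw":0.085,"dx":0,"dy":0,"dz":0.015,"wx":0,"wy":0,"wz":0},
  {"claw":0.085,"dx":0,"dy":0,"dz":0,"wx":0,"wy":0,"wz":0},
  {"claw":0.085,"dx":0,"dy":0,"dz":0,"wx":0,"wy":0,"wz":0},
])

```text
t: 3.62
eef_pos: [0.4922, -0.2008, 0.0755]
tool_rot: [0.001, 0.171, 0.985, 0.0]
contact_force: [0.1, 0.3, 0.8]
gripper_width: 0.997
grasp_force: 0.0
```

drive_tool([
  {"claw":0.034,"dx":0,"dy":0,"dz":0,"wx":0,"wy":0,"wz":0},
  {"claw":0.034,"dx":0,"dy":0,"dz":0,"wx":0,"wy":0,"wz":0},
  {"claw":0.02,"dx":0,"dy":0,"dz":0,"wx":0,"wy":0,"wz":0},
  {"claw":0.02,"dx":0,"dy":0,"dz":0,"wx":0,"wy":0,"wz":0},
  {"claw":0.02,"dx":0,"dy":0,"dz":0,"wx":0,"wy":0,"wz":0},
  {"claw":0.02,"dx":0,"dy":0,"dz":0,"wx":0,"wy":0,"wz":0},
], newtons=80)

```text
t: 4.38
eef_pos: [0.4916, -0.2006, 0.0749]
tool_rot: [0.0, 0.171, 0.985, 0.0]
contact_force: [-0.4, 2.1, 5.2]
gripper_width: 0.355
grasp_force: 78.4
```

drive_tool([
  {"claw":0.02,"dx":0,"dy":0,"dz":-0.015,"wx":0,"wy":0,"wz":0},
  {"claw":0.02,"dx":0,"dy":0,"dz":-0.035,"wx":0,"wy":0,"wz":0},
  {"claw":0.02,"dx":0,"dy":0,"dz":-0.05,"wx":0,"wy":0,"wz":0},
  {"claw":0.02,"dx":0,"dy":0,"dz":-0.035,"wx":0,"wy":0,"wz":0},
  {"claw":0.02,"dx":0,"dy":0,"dz":0,"wx":0,"wy":0,"wz":0},
  {"claw":0.02,"dx":0.0106,"dy":0.0477,"dz":0,"wx":0,"wy":0,"wz":0},
  {"claw":0.02,"dx":0.0106,"dy":0.0477,"dz":0,"wx":0,"wy":0,"wz":0},
  {"claw":0.02,"dx":0.0106,"dy":0.0477,"dz":0,"wx":0,"wy":0,"wz":0},
  {"claw":0.02,"dx":0.0106,"dy":0.0477,"dz":0,"wx":0,"wy":0,"wz":0},
  {"claw":0.02,"dx":0.0106,"dy":0.0477,"dz":0,"wx":0,"wy":0,"wz":0},
  {"claw":0.02,"dx":0,"dy":0,"dz":0,"wx":0,"wy":0,"wz":0},
  {"claw":0.02,"dx":0,"dy":0,"dz":0,"wx":0,"wy":0,"wz":0},
])

```text
t: 5.88
eef_pos: [0.5206, 0.0407, 0.2083]
tool_rot: [-0.001, 0.171, 0.985, -0.001]
contact_force: [-0.1, 0.2, -2.6]
gripper_width: 0.358
grasp_force: 80.0
```

```bash
cat > ck.py <<'E'
from h import *
import sys
o=get_obs(); print(o['eef_pos'],o['tool_rot'],o['contact_force'],o['torque'],o['t'])
ims=[]
for n in('wrist','scene','top'):
    p,d,o=shot(n); p,W=cloud(n); z=W[...,2]; x,y,zz=o['eef_pos']; D=np.hypot(W[...,0]-x,W[...,1]-y); zb=zz-.07
    f=(D<.036)&(abs(z-zb-.005)<.008); e=W[f]
    print(n,'foot',f.sum(), cv2.minEnclosingCircle((e[:,:2]*1000).astype(np.float32)) if f.sum()>20 else '', 'z',np.percentile(e[:,2],[2,50,98]) if f.sum()>20 else '')
    if n!='top': ims.append(p[100:340,130:400] if n=='wrist' else p[80:320,100:370])
cv2.imwrite(sys.argv[1],cv2.resize(np.hstack(ims)[:,:,::-1],(800,356)))
E
python3 ck.py pics/c1.png
```

```text
[0.52057108 0.04067838 0.20827328] [-1.04430400e-03  1.71096271e-01  9.85253447e-01 -7.87558976e-04] [-0.11120454  0.16265328 -2.56667549] [-0.0282184   0.03254416 -0.02098004] 5.875
wrist foot 2681 ((519.3880004882812, 39.788455963134766), 29.778039932250977) z [0.14306039 0.14865608 0.15071182]
scene foot 490 ((519.22900390625, 39.38971710205078), 30.407987594604492) z [0.13762376 0.14638994 0.15072333]
top foot 286 ((521.3870849609375, 38.29987335205078), 29.549686431884766) z [0.14006789 0.14754898 0.15071768]
```

View pics/c1.png

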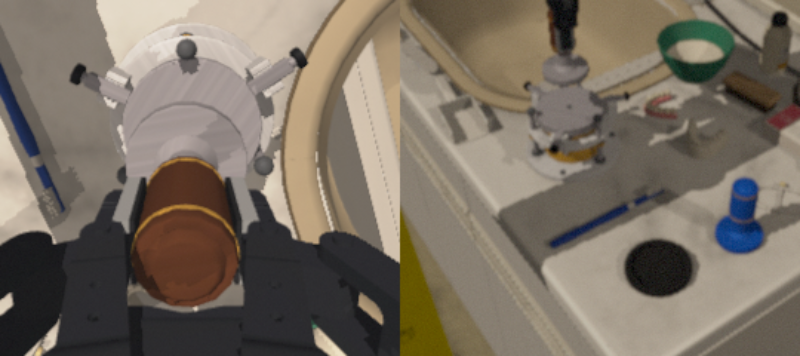

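The tamper is held straight in the gripper, with its foot over the plate but about 2–3 mm short of the axis. The rest is empty and nothing else has moved. Before pressing I check the foot's tilt.

```bash
python3 - <<'E'
from h import *
def plane(P):
    for _ in range(6):
        A=np.c_[P[:,:2]-P[:,:2].mean(0),np.ones(len(P))]; s=np.linalg.lstsq(A,P[:,2],rcond=None)[0]; r=P[:,2]-A@s
        k=abs(r)<max(2*np.std(r),.0008); P=P[k]
    return s.round(4),len(P),r.std().round(5)
for n in('wrist','scene','top'):
    p,W=cloud(n); D=np.hypot(W[...,0]-.5195,W[...,1]-.0395); z=W[...,2]
    print(n,'foot',plane(W[(D<.028)&(D>.012)&(z>.143)&(z<.154)]),'plate',plane(W[(np.hypot(W[...,0]-.522,W[...,1]-.042)<.046)&(abs(z-.078)<.004)]))
E
```

```text
wrist foot (array([-0.004 ,  0.0052,  0.1487]), 1820, np.float64(0.00048)) plate (array([-0.0002, -0.0019,  0.079 ]), 2534, np.float64(0.00052))
scene foot (array([0.0049, 0.0114, 0.1466]), 246, np.float64(0.00076)) plate (array([ 0.0004, -0.001 ,  0.0769]), 869, np.float64(0.00076))
top foot (array([0.0419, 0.0073, 0.1476]), 198, np.float64(0.00095)) plate (array([ 0.0026, -0.0053,  0.0776]), 574, np.float64(0.00109))
```

drive_tool([
  {"claw":0.02,"dx":-0.001,"dy":0.0033,"dz":0,"wx":0,"wy":0,"wz":0},
  {"claw":0.02,"dx":0,"dy":0,"dz":0.02,"wx":0,"wy":0,"wz":0},
  {"claw":0.02,"dx":0,"dy":0,"dz":0.02,"wx":0,"wy":0,"wz":0},
  {"claw":0.02,"dx":0,"dy":0,"dz":0.013,"wx":0,"wy":0,"wz":0},
  {"claw":0.02,"dx":0,"dy":0,"dz":0.003,"wx":0,"wy":0,"wz":0},
  {"claw":0.02,"dx":0,"dy":0,"dz":0,"wx":0,"wy":0,"wz":0},
  {"claw":0.02,"dx":0,"dy":0,"dz":0,"wx":0,"wy":0,"wz":0},
])

```text
t: 6.9
eef_pos: [0.5242, 0.0442, 0.1539]
tool_rot: [0.001, 0.171, 0.985, 0.0]
contact_force: [1.2, -0.4, -3.2]
gripper_width: 0.357
grasp_force: 80.0
```

```bash
python3 ck.py pics/c2.png
```

```text
[0.52415514 0.04421009 0.15394424] [5.79007865e-04 1.71133502e-01 9.85247642e-01 2.69777998e-04] [ 1.20116215 -0.35409872 -3.23134133] [ 0.00689639  0.01012216 -0.02154347] 6.9
wrist foot 2691 ((523.4675903320312, 43.37757873535156), 29.864444732666016) z [0.08865397 0.094257   0.09643744]
scene foot 447 ((522.380859375, 44.39128112792969), 31.58358383178711) z [0.08370877 0.09175269 0.09630072]
top foot 244 ((522.861083984375, 41.53138732910156), 30.81660270690918) z [0.08417508 0.09253941 0.09618638]
```

drive_tool([
  {"claw":0.02,"dx":0.0008,"dy":-0.0008,"dz":0.003,"wx":0,"wy":0,"wz":0},
  {"claw":0.02,"dx":0,"dy":0,"dz":0.002,"wx":0,"wy":0,"wz":0},
  {"claw":0.02,"dx":0,"dy":0,"dz":0.001,"wx":0,"wy":0,"wz":0},
  {"claw":0.02,"dx":0,"dy":0,"dz":0.001,"wx":0,"wy":0,"wz":0},
  {"claw":0.02,"dx":0,"dy":0,"dz":0,"wx":0,"wy":0,"wz":0},
  {"claw":0.02,"dx":0,"dy":0,"dz":0,"wx":0,"wy":0,"wz":0},
])

```text
t: 7.8
eef_pos: [0.5225, 0.0436, 0.1463]
tool_rot: [-0.0, 0.171, 0.985, -0.0]
contact_force: [-1.3, -0.8, 2.0]
gripper_width: 0.356
grasp_force: 80.4
```

drive_tool([
  {"claw":0.02,"dx":0,"dy":0,"dz":0.001,"wx":0,"wy":0,"wz":0},
  {"claw":0.02,"dx":0,"dy":0,"dz":0.001,"wx":0,"wy":0,"wz":0},
  {"claw":0.02,"dx":0,"dy":0,"dz":0,"wx":0,"wy":0,"wz":0},
])

```text
t: 8.18
eef_pos: [0.5225, 0.0436, 0.1443]
tool_rot: [-0.0, 0.171, 0.985, -0.0]
contact_force: [-2.0, -1.6, 2.7]
gripper_width: 0.358
grasp_force: 80.7
```

drive_tool([
  {"claw":0.02,"dx":0,"dy":0,"dz":0.0007,"wx":0,"wy":0,"wz":0},
  {"claw":0.02,"dx":0,"dy":0,"dz":0.0007,"wx":0,"wy":0,"wz":0},
  {"claw":0.02,"dx":0,"dy":0,"dz":0,"wx":0,"wy":0,"wz":0},
])

```text
t: 8.55
eef_pos: [0.5226, 0.0436, 0.1429]
tool_rot: [-0.0, 0.171, 0.985, -0.0]
contact_force: [-2.5, -0.9, 3.9]
gripper_width: 0.353
grasp_force: 80.7
```

drive_tool([
  {"claw":0.02,"dx":0,"dy":0,"dz":0.0007,"wx":0,"wy":0,"wz":0},
  {"claw":0.02,"dx":0,"dy":0,"dz":0,"wx":0,"wy":0,"wz":0},
])

```text
t: 8.8
eef_pos: [0.5226, 0.0436, 0.1422]
tool_rot: [-0.0, 0.171, 0.985, -0.0]
contact_force: [-2.3, -2.4, 3.2]
gripper_width: 0.356
grasp_force: 80.8
```

drive_tool([
  {"claw":0.02,"dx":0,"dy":0,"dz":0.0007,"wx":0,"wy":0,"wz":0},
  {"claw":0.02,"dx":0,"dy":0,"dz":0,"wx":0,"wy":0,"wz":0},
])

```text
t: 9.05
eef_pos: [0.5226, 0.0437, 0.1413]
tool_rot: [-0.0, 0.171, 0.985, -0.0]
contact_force: [-1.4, -1.6, 2.9]
gripper_width: 0.356
grasp_force: 80.6
```

drive_tool([
  {"claw":0.02,"dx":0,"dy":0,"dz":0.0007,"wx":0,"wy":0,"wz":0},
  {"claw":0.02,"dx":0,"dy":0,"dz":0,"wx":0,"wy":0,"wz":0},
])

```text
t: 9.3
eef_pos: [0.5226, 0.0437, 0.1407]
tool_rot: [-0.0, 0.171, 0.985, -0.0]
contact_force: [-2.7, -2.1, 2.4]
gripper_width: 0.354
grasp_force: 80.6
```

drive_tool([
  {"claw":0.02,"dx":0,"dy":0,"dz":0.0007,"wx":0,"wy":0,"wz":0},
  {"claw":0.02,"dx":0,"dy":0,"dz":0,"wx":0,"wy":0,"wz":0},
])

```text
t: 9.55
eef_pos: [0.5226, 0.0437, 0.1403]
tool_rot: [-0.0, 0.171, 0.985, 0.0]
contact_force: [-3.1, -1.6, 5.1]
gripper_width: 0.356
grasp_force: 81.0
```

drive_tool([
  {"claw":0.02,"dx":0,"dy":0,"dz":0.0005,"wx":0,"wy":0,"wz":0},
  {"claw":0.02,"dx":0,"dy":0,"dz":0,"wx":0,"wy":0,"wz":0},
])

```text
t: 9.8
eef_pos: [0.5226, 0.0437, 0.14]
tool_rot: [-0.0, 0.171, 0.985, 0.0]
contact_force: [-4.5, -2.0, 8.7]
gripper_width: 0.356
grasp_force: 81.2
```

drive_tool([
  {"claw":0.02,"dx":0,"dy":0,"dz":0.0005,"wx":0,"wy":0,"wz":0},
  {"claw":0.02,"dx":0,"dy":0,"dz":0,"wx":0,"wy":0,"wz":0},
])

```text
t: 10.05
eef_pos: [0.5227, 0.0437, 0.1398]
tool_rot: [-0.0, 0.171, 0.985, 0.0]
contact_force: [-5.4, -1.9, 10.7]
gripper_width: 0.355
grasp_force: 81.4
```

```bash
python3 - <<'E'
from h import *
o=get_obs(); print(o['contact_force'],o['torque'],o['eef_pos'],o['tool_rot'])
def plane(P):
    for _ in range(6):
        A=np.c_[P[:,:2]-[.522,.042],np.ones(len(P))]; s=np.linalg.lstsq(A,P[:,2],rcond=None)[0]; r=P[:,2]-A@s
        P=P[abs(r)<max(2*np.std(r),.0008)]
    return s.round(4),len(P)
for n in('scene','top','wrist'):
    p,d,_=shot(n); p,W=cloud(n); z=W[...,2]; D=np.hypot(W[...,0]-.522,W[...,1]-.042)
    print(n,'plate',plane(W[(D<.045)&(D>.034)&(z>.062)&(z<.0745)]),'foot',plane(W[(D<.026)&(D>.012)&(z>.074)&(z<.086)]))
    if n=='wrist': a=p[100:340,130:400]
    if n=='scene': b=p[90:210,130:265]
cv2.imwrite('pics/c3.png',np.hstack([cv2.resize(a,(400,356)),cv2.resize(b,(400,356))])[:,:,::-1])
E
```

```text
[-5.39440714 -1.88770057 10.70536335] [-0.8163066   1.28792493 -0.06377417] [0.52265603 0.04374257 0.13979273] [-4.11484979e-05  1.71146018e-01  9.85245652e-01  2.11567798e-04]
scene plate (array([-0.003 ,  0.0086,  0.068 ]), 268) foot (array([-0.0014, -0.0008,  0.078 ]), 194)
top plate (array([0.0045, 0.003 , 0.0687]), 305) foot (array([-0.0312, -0.002 ,  0.078 ]), 130)
wrist plate (array([-0.0019,  0.0017,  0.0701]), 2513) foot (array([-0.0004,  0.0032,  0.0802]), 1463)
```

View pics/c3.png

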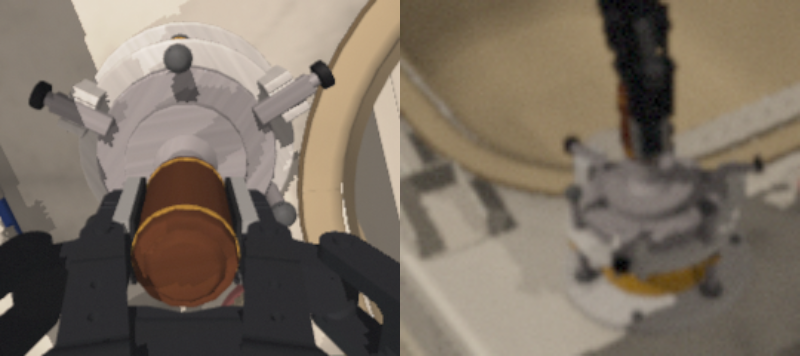

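The plate is level and about 8.5 mm down. In the wrist view the two visible bolts, at (80,105) and (290,100), have their tips over the rim. I ease the sideways load slightly and lean in further.

drive_tool([
  {"claw":0.02,"dx":0.0004,"dy":-0.0003,"dz":0.0004,"wx":0,"wy":0,"wz":0},
  {"claw":0.02,"dx":0,"dy":0,"dz":0.0003,"wx":0,"wy":0,"wz":0},
  {"claw":0.02,"dx":0,"dy":0,"dz":0,"wx":0,"wy":0,"wz":0},
])

```text
t: 10.58
eef_pos: [0.5226, 0.0438, 0.1395]
tool_rot: [0.0, 0.171, 0.985, 0.0]
contact_force: [-6.3, -2.2, 13.9]
gripper_width: 0.357
grasp_force: 81.7
```

drive_tool([
  {"claw":0.02,"dx":0,"dy":0,"dz":0.0005,"wx":0,"wy":0,"wz":0},
  {"claw":0.02,"dx":0,"dy":0,"dz":0,"wx":0,"wy":0,"wz":0},
])

```text
t: 10.82
eef_pos: [0.5226, 0.0438, 0.1393]
tool_rot: [0.0, 0.171, 0.985, 0.001]
contact_force: [-6.1, -1.7, 16.8]
gripper_width: 0.352
grasp_force: 82.0
```

About 20 N on the plate, so I hold it for over a second.

drive_tool([
  {"claw":0.02,"dx":0,"dy":0,"dz":0,"wx":0,"wy":0,"wz":0},
  {"claw":0.02,"dx":0,"dy":0,"dz":0,"wx":0,"wy":0,"wz":0},
  {"claw":0.02,"dx":0,"dy":0,"dz":0,"wx":0,"wy":0,"wz":0},
  {"claw":0.02,"dx":0,"dy":0,"dz":0,"wx":0,"wy":0,"wz":0},
  {"claw":0.02,"dx":0,"dy":0,"dz":0,"wx":0,"wy":0,"wz":0},
  {"claw":0.02,"dx":0,"dy":0,"dz":0,"wx":0,"wy":0,"wz":0},
  {"claw":0.02,"dx":0,"dy":0,"dz":0,"wx":0,"wy":0,"wz":0},
  {"claw":0.02,"dx":0,"dy":0,"dz":0,"wx":0,"wy":0,"wz":0},
  {"claw":0.02,"dx":0,"dy":0,"dz":0,"wx":0,"wy":0,"wz":0},
])

```text
t: 11.95
eef_pos: [0.5226, 0.0438, 0.1393]
tool_rot: [0.0, 0.171, 0.985, 0.001]
contact_force: [-6.2, -1.1, 17.1]
gripper_width: 0.359
grasp_force: 82.0
```

```bash
python3 - <<'E'
from h import *
a,_,_=shot('wrist'); b,_,_=shot('top'); c,_,_=shot('scene'); print(get_obs()['contact_force'])
f=lambda i:cv2.resize(i,(400,300),interpolation=cv2.INTER_CUBIC)
cv2.imwrite('pics/c4.png',np.vstack([np.hstack([f(a[120:270,160:360]),f(b[150:240,130:250])]),np.hstack([f(c[110:200,160:280]),f(c)])])[:,:,::-1])
E
```

```text
[-6.04471397 -0.4442783  17.34211969]
```

View pics/c4.png

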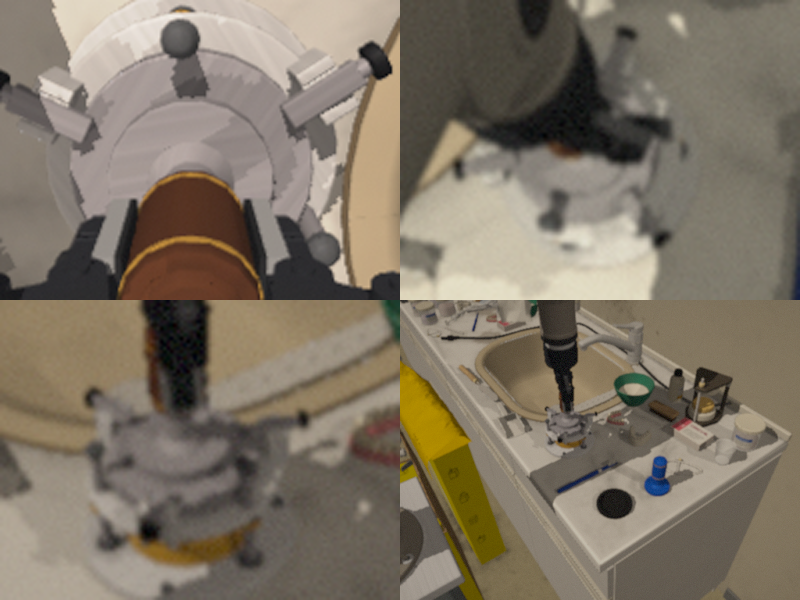

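Both near bolts, at (70,115) and (330,90), clearly lie over the plate; the far one is hidden behind the gripper. I lift off and check that the plate stays down and level with all three bolts in.

drive_tool([
  {"claw":0.02,"dx":0,"dy":0,"dz":-0.001,"wx":0,"wy":0,"wz":0},
  {"claw":0.02,"dx":0,"dy":0,"dz":-0.004,"wx":0,"wy":0,"wz":0},
  {"claw":0.02,"dx":0,"dy":0,"dz":-0.025,"wx":0,"wy":0,"wz":0},
  {"claw":0.02,"dx":0,"dy":0,"dz":-0.04,"wx":0,"wy":0,"wz":0},
  {"claw":0.02,"dx":-0.0106,"dy":-0.0477,"dz":0,"wx":0,"wy":0,"wz":0},
  {"claw":0.02,"dx":-0.0106,"dy":-0.0477,"dz":0,"wx":0,"wy":0,"wz":0},
  {"claw":0.02,"dx":0,"dy":0,"dz":0,"wx":0,"wy":0,"wz":0},
  {"claw":0.02,"dx":0,"dy":0,"dz":0,"wx":0,"wy":0,"wz":0},
])

```text
t: 13.1
eef_pos: [0.5102, -0.0525, 0.2076]
tool_rot: [0.0, 0.171, 0.985, 0.0]
contact_force: [0.5, 0.2, -2.1]
gripper_width: 0.359
grasp_force: 80.3
```

```bash
python3 - <<'E'
from h import *
def plane(P):
    for _ in range(6):
        A=np.c_[P[:,:2]-[.522,.042],np.ones(len(P))]; s=np.linalg.lstsq(A,P[:,2],rcond=None)[0]; r=P[:,2]-A@s
        P=P[abs(r)<max(2*np.std(r),.0008)]
    return s.round(4),len(P)
L=[]
for n in('wrist','top','scene'):
    p,d,_=shot(n); p,W=cloud(n); D=np.hypot(W[...,0]-.522,W[...,1]-.042); z=W[...,2]
    print(n,'plate',plane(W[(D<.042)&(z>.06)&(z<.082)])); L.append(p)
a,b,c=L; f=lambda i:cv2.resize(i,(400,300),interpolation=cv2.INTER_CUBIC)
cv2.imwrite('pics/c5.png',np.vstack([np.hstack([f(a[60:300,192:512]),f(b[150:240,130:250])]),np.hstack([f(c[110:200,160:280]),f(c)])])[:,:,::-1])
E
```

```text
wrist plate (array([-0.0011, -0.0012,  0.072 ]), 5043)
top plate (array([0., 0., 0.]), 0)
scene plate (array([-0.001 ,  0.0013,  0.0699]), 494)
  ret = _var(a, axis=axis, dtype=dtype, out=out, ddof=ddof,
  arrmean = um.true_divide(arrmean, div, out=arrmean,
  ret = ret.dtype.type(ret / rcount)
```

View pics/c5.png

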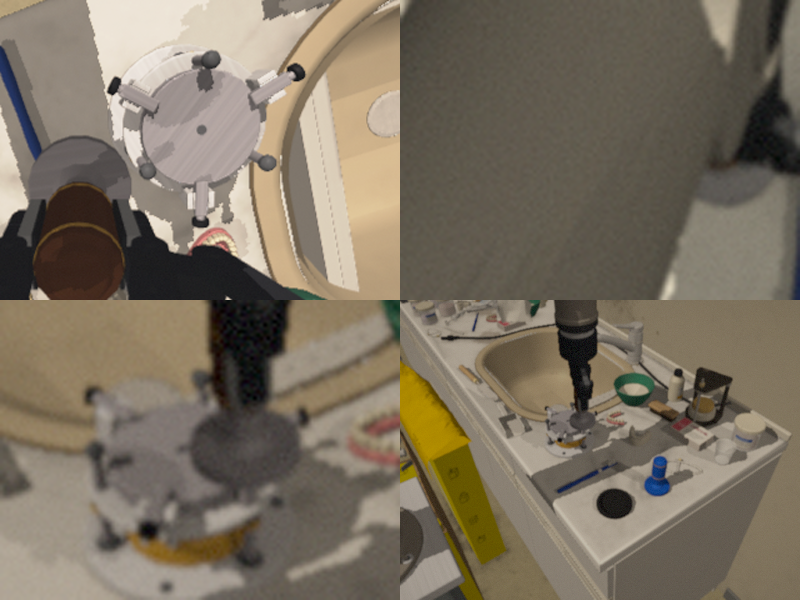

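The plate stays down level, its top at 71 mm, and all three bolts, at (150,100), (265,95) and (202,190), lie over its rim. Back to the rest.

drive_tool([
  {"claw":0.02,"dx":-0.0111,"dy":-0.0478,"dz":0.02,"wx":0,"wy":0,"wz":0},
  {"claw":0.02,"dx":-0.0111,"dy":-0.0478,"dz":0.02,"wx":0,"wy":0,"wz":0},
  {"claw":0.02,"dx":-0.011,"dy":-0.0479,"dz":0.02,"wx":0,"wy":0,"wz":0},
  {"claw":0.02,"dx":0,"dy":0,"dz":0.03,"wx":0,"wy":0,"wz":0},
  {"claw":0.02,"dx":0,"dy":0,"dz":0.01,"wx":0,"wy":0,"wz":0},
  {"claw":0.02,"dx":0,"dy":0,"dz":0,"wx":0,"wy":0,"wz":0},
  {"claw":0.02,"dx":0,"dy":0,"dz":0,"wx":0,"wy":0,"wz":0},
])

```text
t: 14.12
eef_pos: [0.4939, -0.1989, 0.1088]
tool_rot: [0.001, 0.17, 0.985, 0.0]
contact_force: [0.6, -0.5, -3.0]
gripper_width: 0.357
grasp_force: 80.6
```

```bash
python3 - <<'E'
from h import *
o=get_obs(); print(o['eef_pos'],o['tool_rot'],o['contact_force'])
for n in('wrist','scene'):
    p,d,o=shot(n); p,W=cloud(n); z=W[...,2]; V=p.max(-1); D=np.hypot(W[...,0]-.492,W[...,1]+.199)
    zb=o['eef_pos'][2]-.071
    f=(D<.036)&(z>zb+.002)&(z<zb+.013)&(V>70); e=W[f]; print(n,'foot',f.sum(),cv2.minEnclosingCircle((e[:,:2]*1000).astype(np.float32)),np.percentile(e[:,2],[5,50,95]))
    k=(D<.047)&(z>.005)&(z<.014)&(V<60); P=W[k][:,:2]; a=np.arctan2(*(P-[.492,-.199]).T); b=np.floor((a+np.pi)/(np.pi/18))
    # outer rim edge
    q=np.array([P[b==i][np.argsort(np.hypot(*(P[b==i]-[.492,-.199]).T))[-3:]].mean(0) for i in np.unique(b) if (b==i).sum()>4]); print('rest',k.sum(),circ(q,.0405) if len(q)>8 else len(q))
E
```

```text
[ 0.49391343 -0.19891808  0.1087996 ] [8.32851052e-04 1.70151008e-01 9.85417640e-01 1.24615594e-04] [ 0.62466    -0.5406809  -3.00660224]
wrist foot 2586 ((493.1018981933594, -199.70086669921875), 29.78382682800293) [0.04739211 0.04908724 0.05022244]
rest 1923 [ 0.49242391 -0.19910221  0.0405    ]
scene foot 574 ((492.058349609375, -199.50393676757812), 30.017492294311523) [0.04287637 0.047057   0.04964494]
rest 372 [ 0.49148834 -0.19850374  0.0405    ]
```

drive_tool([
  {"claw":0.02,"dx":0.001,"dy":0.0004,"dz":0.01,"wx":0,"wy":0,"wz":0},
  {"claw":0.02,"dx":0,"dy":0,"dz":0.01,"wx":0,"wy":0,"wz":0},
  {"claw":0.02,"dx":0,"dy":0,"dz":0.006,"wx":0,"wy":0,"wz":0},
  {"claw":0.02,"dx":0,"dy":0,"dz":0.004,"wx":0,"wy":0,"wz":0},
  {"claw":0.02,"dx":0,"dy":0,"dz":0.002,"wx":0,"wy":0,"wz":0},
  {"claw":0.02,"dx":0,"dy":0,"dz":0.001,"wx":0,"wy":0,"wz":0},
  {"claw":0.02,"dx":0,"dy":0,"dz":0,"wx":0,"wy":0,"wz":0},
  {"claw":0.02,"dx":0,"dy":0,"dz":0,"wx":0,"wy":0,"wz":0},
])

```text
t: 15.22
eef_pos: [0.4921, -0.199, 0.075]
tool_rot: [0.0, 0.171, 0.985, -0.0]
contact_force: [0.4, 0.7, -2.9]
gripper_width: 0.357
grasp_force: 81.0
```

Almost down; a little further until the floor takes the weight.

drive_tool([
  {"claw":0.02,"dx":0,"dy":0,"dz":0.0006,"wx":0,"wy":0,"wz":0},
  {"claw":0.02,"dx":0,"dy":0,"dz":0,"wx":0,"wy":0,"wz":0},
  {"claw":0.02,"dx":0,"dy":0,"dz":0,"wx":0,"wy":0,"wz":0},
])

```text
t: 15.6
eef_pos: [0.4922, -0.199, 0.0749]
tool_rot: [0.0, 0.171, 0.985, 0.0]
contact_force: [-2.0, 0.6, 6.9]
gripper_width: 0.36
grasp_force: 81.5
```

The height matches the grasp height of 0.0749, so the foot is on the recess floor. Releasing.

drive_tool([
  {"claw":0.03,"dx":0,"dy":0,"dz":-0.0004,"wx":0,"wy":0,"wz":0},
  {"claw":0.036,"dx":0,"dy":0,"dz":0,"wx":0,"wy":0,"wz":0},
  {"claw":0.045,"dx":0,"dy":0,"dz":0,"wx":0,"wy":0,"wz":0},
  {"claw":0.06,"dx":0,"dy":0,"dz":0,"wx":0,"wy":0,"wz":0},
  {"claw":0.08,"dx":0,"dy":0,"dz":0,"wx":0,"wy":0,"wz":0},
  {"claw":0.08,"dx":0,"dy":0,"dz":0,"wx":0,"wy":0,"wz":0},
  {"claw":0.08,"dx":0,"dy":0,"dz":0,"wx":0,"wy":0,"wz":0},
  {"claw":0.08,"dx":0,"dy":0,"dz":-0.03,"wx":0,"wy":0,"wz":0},
  {"claw":0.08,"dx":0,"dy":0,"dz":-0.06,"wx":0,"wy":0,"wz":0},
  {"claw":0.08,"dx":0,"dy":0,"dz":-0.06,"wx":0,"wy":0,"wz":0},
  {"claw":0.08,"dx":0,"dy":0,"dz":-0.04,"wx":0,"wy":0,"wz":0},
  {"claw":0.08,"dx":0,"dy":0,"dz":0,"wx":0,"wy":0,"wz":0},
  {"claw":0.08,"dx":0,"dy":0,"dz":0,"wx":0,"wy":0,"wz":0},
])

```text
t: 17.23
eef_pos: [0.4916, -0.1986, 0.2641]
tool_rot: [-0.0, 0.171, 0.985, 0.0]
contact_force: [-0.9, -0.2, 0.5]
gripper_width: 0.936
grasp_force: 0.0
```

```bash
python3 - <<'E'
from h import *
L=[]
for n in('wrist','scene'):
    p,d,o=shot(n); p,W=cloud(n); z=W[...,2]; D=np.hypot(W[...,0]-.492,W[...,1]+.199); V=p.max(-1); L.append(p)
    for nm,k in(('foot',(D<.035)&(z>.011)&(z<.019)&(V>70)),('top',(D<.03)&(z>.088)&(z<.104)),('plate',(np.hypot(W[...,0]-.522,W[...,1]-.042)<.04)&(abs(z-.07)<.005))):
        e=W[k]; print(n,nm,k.sum(),cv2.minEnclosingCircle((e[:,:2]*1000).astype(np.float32)) if k.sum() else '',np.nanpercentile(e[:,2],[50,98]) if k.sum() else '')
cv2.imwrite('pics/c6.png',np.hstack([cv2.resize(i,(400,300)) for i in L])[:,:,::-1])
E
```

```text
wrist foot 753 ((490.9210205078125, -200.02017211914062), 29.778282165527344) [0.01513885 0.01753651]
wrist top 631 ((491.3431396484375, -199.8751983642578), 16.19181251525879) [0.09631697 0.09980233]
wrist plate 3874 ((521.996337890625, 41.995452880859375), 39.990360260009766) [0.07188691 0.07334001]
scene foot 512 ((490.8143310546875, -199.2929229736328), 29.835613250732422) [0.01325493 0.01803007]
scene top 245 ((490.91571044921875, -198.96676635742188), 16.168773651123047) [0.09365081 0.09790506]
scene plate 778 ((522.037841796875, 42.05377197265625), 39.92279815673828) [0.06998082 0.07213414]
```

View pics/c6.png

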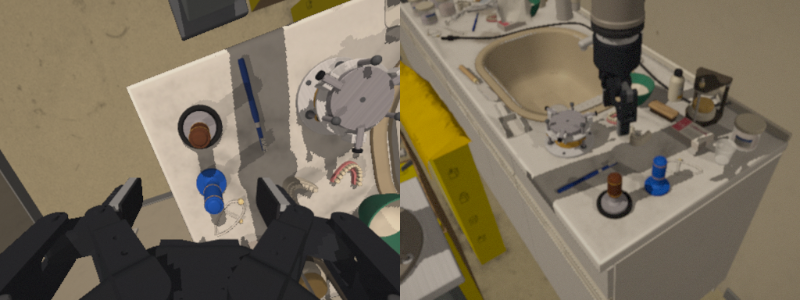

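The tamper stands upright and centred in its rest at (200,128), released. The plate is down and locked, and the other things are where they were.

```bash
python3 -c "
from station import *
print(hand_in())"
```

```text
the job is handed in; nothing more can be done
None
```

The clamp is closed with all three bolts over the level plate after about 20 N held for over a second, the tamper is back upright in its rest, and the job is handed in; the hand-in gave no verdict.

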